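# Charge the charcoal bowl

## Robot

A 6-joint arm with a two-finger parallel gripper is mounted at the origin on the work surface. World frame = base frame: x ahead of the robot, y to its left, z up, the work surface at z = 0. Lengths are in mm, angles in rad, forces in N, time in s.
With the tool pointing down it reaches from about 300 to 775 mm from the base axis. Payload 14.6 kg.
Tool frame: the origin (TCP) lies between the finger pads; the fingertips stand ahead of it and the grasp point (between the pads) lies 11 mm behind it (manip.finger_overhang is the z of the fingertips in the tool frame, in mm); z points along the fingers, y is the line along which they close (so a half turn about z gives the same grasp; the last joint's range is limited). The gripper opens to 94 mm and grips with 3 to 60 N. Pads are 16 mm wide; open, the fingers measure 119 mm over their backs; the gripper's body (75 mm by 177 mm) begins 78 mm behind the grasp point.
Start: joints at [1.09, 0.3, 1.521, -0, 1.321, -0.067], TCP at [221.147, 503.571, 213.446] pointing down, gripper open.
Joint ranges: [-3.03, 3.03], [-0.79, 2.21], [0.23, 2.52], [-1.04, 4.18], [0, 3.07], [-2.55, 2.55]. Speed limits (rad/s): [2.22, 2.22, 2.57, 3.14, 3.14, 3.14].

## Interface

Orientations are given as [roll, pitch, yaw] about the fixed x, y, z axes, in that order (R = Rz(yaw) Ry(pitch) Rx(roll)).
In Python, from cell import manip gives the robot as it stands.
- The arm moves only by the tool jog_arm, never from a script. Its argument "series" is a list of rows, each a list of 7 numbers: the shift along the world's x, y, z as a fraction of full scale, then the turn, a rotation vector about the world's x, y, z as a fraction of full scale, then the closure, from 0 (fully open) to 1 (shut). In form: [[dx, dy, dz, wx, wy, wz, fingers], ...]. A call has 1 to 8 rows; each row is the pose to reach, as a shift and turn from the pose commanded when the call began; what a row does not reach only later rows make up. Full scale, the value 1, is 120 mm for a shift and 90 degrees for a turn. A row lasts 1/12 s, in which the tool goes at most 41.7 mm and 7.16 degrees, less where a joint would pass 70% of its speed; a pose out of reach is approached as far as the arm can. A call with a number of a shift or a turn outside -1 to 1 is refused whole. A call with a gripper value outside its range is refused whole. The fingers move at their own pace and stop on an object; "grip_force" is the grip in N (left out, the last holds). Time passes only in rows, so rows that repeat a pose let the fingers close. It gives the time, the measured TCP pose, the force, the opening and the grip force at its end, in the units of the state.
- manip.read_state(): the state, without advancing time (a new reading comes with each control period).
- manip.camera(name): name is "scene" or "side" or "wrist"; returns a dict with "frame" (400x640x3 uint8, red, green, blue), "vfov" (degrees; the focal length in pixels is half the picture's height over the tangent of half this angle, whatever the lens; pixels are square), "cx", "cy" (the principal point, pixels), "R" (3x3) and "t" (3): a world point X has camera coordinates R X + t; the wrist camera has in their place "hand_eye" (4x4, takes a point from camera to tool coordinates, whose origin is the TCP and whose axes are the flange's). Camera axes: x right, y down, z forward; pixel columns grow to the right and rows downward; lengths in mm; the calibration is good to about 2 mm. A picture is of the moment at which its call begins: read the wrist's pose just before it. There is no depth.
- manip.sign_off(): hands the job in; it is judged then, once.
The state is a dict: "clock": time; "joints": joint angles; "qd": joint speeds; "effort": joint torques, N m; "eef_pos": TCP position; "eef_rot": TCP orientation; "wrist_force": force on the tool from outside, world axes, zero at the start; "moment": the same for the moment, N m; "finger_gap": finger opening in mm; "finger_force": force on a finger pad.
Only numpy, scipy, OpenCV 4.12 (cv2) and the standard library are available. Lean on these libraries where they do the work, as an engineer would, in place of code of your own. Each camera call takes 0.05 s, during which the arm holds its last target. There are 200 camera calls.

## Task

Take the little brass scoop by its walnut grip, scoop up both charcoal briquettes from the pine tray and, with them lying in the scoop, lift it clear of the tray and tip them into the larger of the two brass bowls. Do not touch the charcoal with the fingers and leave the bowl standing where it is; afterwards set the scoop down flat, back in its tray or on the counter, and let go.

Things in the scene. Friction and masses are not known exactly. Their poses are not given: they have to be found in the camera images.
- scoop: Brass scoop, 180 g, loose and level in a fixed pine tray. Origin: centre of underside; mouth looks along its -x, roughly to the robot. Pan 84 wide (78 inside), 3 floor; ramped lip's edge at x -50; side walls 30 high, back wall 40 high at x 50. Walnut grip over the pan's rear: x 10..58, 16 thick in y, z 51..96; pinch it across y at (34, 0, 75). Tipped 45 degrees, the coals slide out. (mm)
- coal1: Charcoal briquette: black domed disc, 28 mm across, 20 thick, 14 g, flat on the tray floor between lip and end wall, in the scoop's +y half. Origin: underside centre. Tray channel runs along the scoop's x, centred on it, 98 mm wide, floor 6 mm and walls 28 mm above the counter; at the start its end wall's inner face is 95 mm ahead of the lip, its back wall's 55 mm behind the scoop's origin.
- coal2: A second, like briquette, 28 mm across and 20 thick, in the channel half on the scoop's -y side; origin at its underside centre. Both slide easily on brass (friction about 0.3). Slid forward on the tray floor until its lip is within 5 mm of the end wall, the scoop takes both coals up its lip into the pan (under 5 N); level, they stay there.
- bowl: The larger of two footed brass bowls: 140 mm across the rim, 62 high, wall 4, 0.7 kg, loose on the counter; its inner floor is 8 mm above the underside and 80 across, widening to the rim. Origin: centre of the underside, z up. The bystander bowl has the same form but is 84 mm across and 50 high; either may stand in either place. The pewter dish is wider and very shallow.
Not all that is in view belongs to the job. Leave any green look-alike of the coal1 alone.

How it is judged (in metres and radians):
On the way:
1. both briquettes lie in the scoop's pan while the fingers hold the scoop clear of the tray (its origin 50 mm or more above the counter) (height (world z) of scoop above 0.05 m and contact force between the fingers and scoop above 0.5 N and x of coal1 in the frame of scoop between -0.05 and 0.055 m and y of coal1 in the frame of scoop between -0.045 and 0.045 m and z of coal1 in the frame of scoop between -0.002 and 0.05 m and x of coal2 in the frame of scoop between -0.05 and 0.055 m and y of coal2 in the frame of scoop between -0.045 and 0.045 m and z of coal2 in the frame of scoop between -0.002 and 0.05 m), for 0.2 s.
At the end, for the whole second after the job is handed in: Both briquettes lie at rest inside the larger brass bowl, which stands upright within 30 mm of where it was; the scoop lies released and at rest, level within 10 degrees, on the tray floor or the counter (underside less than 20 mm above the counter) (horizontal distance between each of coal1, coal2 and bowl below 0.07 m and z of coal1 in the frame of bowl between 0.003 and 0.06 m and z of coal2 in the frame of bowl between 0.003 and 0.06 m and linear speed of each of coal1, coal2, scoop below 0.03 m/s and distance of bowl from where it was at the start of the episode below 0.03 m and angle between each of bowl, scoop's own z axis and vertical below 0.17 rad and height (world z) of scoop below 0.02 m); the robot touches nothing.
It fails at once if the fingers touch a charcoal briquette (contact force between the fingers and coal1 above 0.3 N or contact force between the fingers and coal2 above 0.3 N).
It also fails if it takes over 54 s, if anything falls off the work surface, if the arm or the gripper's body presses on something with over 40 N, if the wrist force passes 120 N, or if a joint passes its speed limit or range.

## Working session

There is one attempt and no reset: what is moved stays moved. The work goes in short steps, Python scripts to look and compute and a tool call to move; the robot and the scene stay as the last step left them, time stands still between calls to the robot, and variables do not carry over. Pictures are saved under pics/ and viewed, at most 10 in all, crops included, and the job is handed in when it is done.

Besides the shell and the picture viewer there is one more tool, called after "Request:" as a command line: name --pt "numbers of a row" for each row, then --argument value for the rest. jog_arm: Moves the arm, as the interface text tells. Its arguments: {"type":"object","properties":{"series":{"type":"array"},"grip_force":{"type":"number"}},"required":["series"]}

```bash
ls; mkdir -p pics
cat > h.py <<'E'
import numpy as np, cv2
from cell import manip
from scipy.spatial.transform import Rotation as Ro
def shot(n,f=None):
    s=manip.read_state(); c=manip.camera(n); im=cv2.cvtColor(np.asarray(c["frame"]),cv2.COLOR_RGB2BGR)
    if f: cv2.imwrite("pics/"+f,im)
    if n=="wrist":
        H=np.array(c["hand_eye"]);T=np.eye(4);T[:3,:3]=Ro.from_euler("xyz",s["eef_rot"]).as_matrix();T[:3,3]=s["eef_pos"]
        W=T@H;Rw=W[:3,:3];o=W[:3,3]
    else:
        R=np.array(c["R"]);t=np.array(c["t"]).ravel();Rw=R.T;o=-R.T@t
    fo=200/np.tan(np.radians(c["vfov"])/2)
    return dict(im=im,R=Rw,o=o,f=fo,cx=c["cx"],cy=c["cy"])
def ray(c,u,v):
    d=c["R"]@np.array([(u-c["cx"])/c["f"],(v-c["cy"])/c["f"],1]);return d/np.linalg.norm(d)
def onz(c,u,v,z):
    d=ray(c,u,v);return c["o"]+d*(z-c["o"][2])/d[2]
def tri(*obs):
    A=np.zeros((3,3));b=np.zeros(3);L=[]
    for c,u,v in obs:
        d=ray(c,u,v);P=np.eye(3)-np.outer(d,d);A+=P;b+=P@c["o"];L.append((P,c["o"]))
    X=np.linalg.solve(A,b);return X,[np.linalg.norm(P@(X-o)) for P,o in L]
def proj(c,X):
    p=c["R"].T@(np.array(X)-c["o"]);return c["cx"]+c["f"]*p[0]/p[2],c["cy"]+c["f"]*p[1]/p[2]
E
python3 - <<'E'
from h import *
import pickle
cs={}
for n in ["scene","side","wrist"]:
    c=cs[n]=shot(n,n+"0.png"); print(n,c["o"].round(),c["R"][:,2].round(2),c["f"])
pickle.dump(cs,open("c0.pkl","wb"))
cv2.imwrite("pics/m0.png",cv2.resize(np.vstack([cs["scene"]["im"],cs["side"]["im"]]),None,fx=.75,fy=.75))
s=manip.read_state();print(s,manip.finger_overhang)
E
```

```text
pics
scene [961. 287. 520.] [-0.65 -0.43 -0.63] 387.76697828939547
side [344. 369. 557.] [ 0.26 -0.56 -0.78] 371.5821883442803
wrist [143. 537. 384.] [ 0.26 -0.12 -0.96] 303.42054702595857
{'clock': 0.15, 'joints': array([ 1.09039570e+00,  3.00329036e-01,  1.52143573e+00, -4.73869461e-05,
        1.32073463e+00, -6.66007349e-02]), 'qd': array([-0.0012536 , -0.00108608, -0.00203945,  0.00076932,  0.00154033,
        0.00111626]), 'effort': array([-3.60997656e-04, -5.31957293e+01, -3.52819991e+01,  7.07629533e-02,
        2.35823571e-02, -9.19665649e-05]), 'eef_pos': array([221.07052544, 503.39341868, 213.02575321]), 'eef_rot': array([-3.14068487e+00, -1.45443427e-05,  2.72780450e+00]), 'wrist_force': array([0.59016595, 0.91841875, 0.14214808]), 'moment': array([ 0.01138787, -0.03159468,  0.01955571]), 'finger_force': 0.0, 'finger_gap': 93.64848595266494} 8.0
```

View pics/scene0.png

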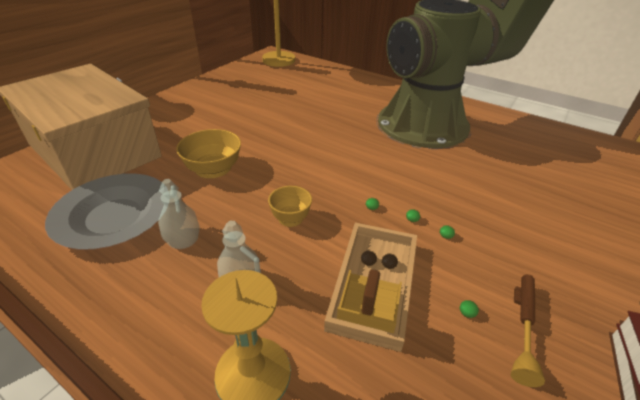

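View pics/side0.png

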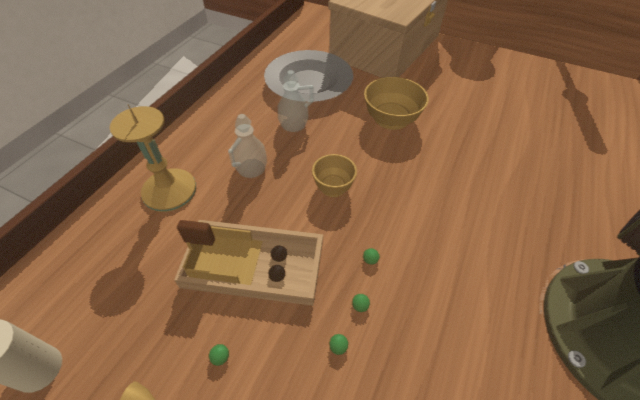

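Scene view: the tray's scoop with walnut grip is at (371,290), the black coals at (369,258) and (389,261), the large bowl at (209,152). Side view: the grip is at (196,233), the coals at (279,254) and (277,273), the large bowl at (396,102).

What could be mistaken:
- **Scoop:** the long-handled brass snuffer, scene (527,330).
- **Coals:** green balls at scene (372,204), (413,215), (447,232) and (469,309).
- **Bowl:** the small bowl at (290,205), the pewter dish at (105,210) and the candlestick at (250,370).

I choose the scoop in the tray, the black discs and the larger bowl.

```bash
cat > m1.py <<'E'
from h import *
import pickle
cs=pickle.load(open("c0.pkl","rb"));A,B=cs["scene"],cs["side"]
def blobs(c,mask,box,mn=15):
    x0,y0,x1,y1=box;m=np.zeros_like(mask);m[y0:y1,x0:x1]=mask[y0:y1,x0:x1]
    n,l,st,ce=cv2.connectedComponentsWithStats(m.astype(np.uint8));return [(ce[i].round(1),st[i]) for i in range(1,n) if st[i][4]>=mn]
for n,c,box in (("sc",A,(330,225,420,345)),("si",B,(175,220,325,300))):
    v=c["im"].max(2); print(n,"dark",blobs(c,v<50,box))
    hsv=cv2.cvtColor(c["im"],cv2.COLOR_BGR2HSV); print(n,"brown",blobs(c,(v<125)&(v>=50)&(hsv[...,0]<10)&(hsv[...,1]>110),box))
print("coal",tri((A,369,258),(B,279,254)),tri((A,389,261),(B,277,273)))
print("grip",tri((A,371,290),(B,196,233)))
for n,p in dict(far=(209,152),near=(290,205)).items(): print(n, onz(A,*p,40))
for p in ((396,102),(334,176)): print(onz(B,*p,40))
# tray corners on top at z 28
print("tray scene",[onz(A,*p,28).round(0)[:2] for p in ((357,226),(417,235),(405,343),(328,325))])
print("tray side",[onz(B,*p,28).round(0)[:2] for p in ((192,222),(323,236),(316,292),(181,280))])
E
python3 m1.py
```

```text
sc dark []
sc brown []
si dark []
si brown []
coal (array([533.28002962, 117.80516333,  15.08579797]), [np.float64(1.165272572701878), np.float64(1.1652725727018778)]) (array([519.13581806, 149.08723259,  14.7095521 ]), [np.float64(1.2056020415332305), np.float64(1.205602041533237)])
grip (array([640.23624646, 171.33241787,  81.90150019]), [np.float64(2.057776682002937), np.float64(2.0577766820029497)])
far [ 482.82126423 -320.0199382    40.        ]
near [522.80507719 -61.2319475   40.        ]
[ 481.37163975 -319.67904454   40.        ]
[514.49901728 -57.71843933  40.        ]
tray scene [array([488.,  66.]), array([445., 166.]), array([652., 235.]), array([689., 133.])]
tray side [array([693., 136.]), array([480.,  63.]), array([446., 157.]), array([641., 231.])]
```

Run:
```python
from h import *
import pickle
cs=pickle.load(open("c0.pkl","rb"));a=cs["scene"]["im"][220:350,320:430];b=cs["side"]["im"][215:305,170:330]
a=cv2.resize(a,None,fx=3,fy=3,interpolation=2);b=cv2.resize(b,None,fx=2.5,fy=2.5,interpolation=2)
W=np.zeros((390,740,3),np.uint8);W[:390,:330]=a;W[:225,335:735]=b
cv2.imwrite("pics/crop1.png",W)
```

```text
(no output)
```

View pics/crop1.png

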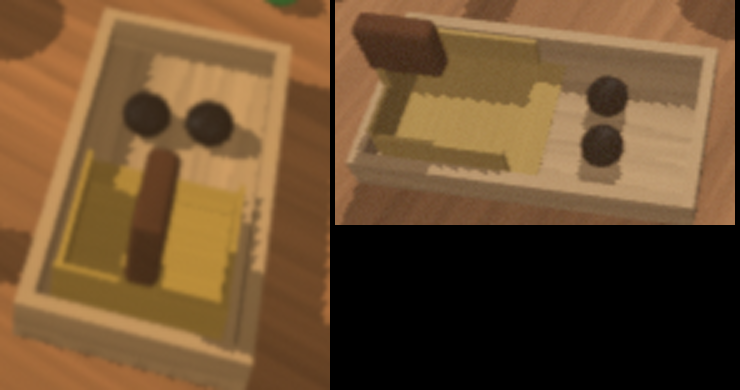

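Crop: the brass scoop with walnut grip has two black coals ahead of its lip, and no greens are in the tray. All of it matches the description (tray about 215 long, axis near 18°). Next I move the wrist camera over the tray and refine.

Request:
jog_arm --pt "0.25 -0.2 0.1 0 0 0.06 0" --pt "0.5 -0.4 0.2 0 0 0.117 0" --pt "0.87 -0.69 0.25 0 0 0.117 0" --pt "0.87 -0.69 0.25 0 0 0.117 0" --pt "0.87 -0.69 0.25 0 0 0.117 0" --grip_force 60

```text
clock: 0.57
eef_pos: [327.8, 419.0, 243.8]
eef_rot: [3.141, 0.001, 2.908]
wrist_force: [-0.2, -0.1, -0.2]
finger_gap: 93.9
finger_force: 0.0
```

Request:
jog_arm --pt "0.87 -0.69 0 0 0 0.117 0" --pt "0.87 -0.69 0 0 0 0.117 0" --pt "0.87 -0.69 0 0 0 0.117 0" --pt "0.87 -0.69 0 0 0 0.117 0"

```text
clock: 0.9
eef_pos: [432.3, 335.8, 242.9]
eef_rot: [-3.141, -0.0, 3.094]
wrist_force: [-0.4, -0.6, -0.4]
finger_gap: 94.0
finger_force: 0.0
```

Request:
jog_arm --pt "0.87 -0.69 0 0 0 0.234 0" --pt "0.87 -0.69 0 0 0 0.234 0" --pt "0.87 -0.69 0 0 0 0.234 0" --pt "0.87 -0.69 0 0 0 0.234 0" --pt "0.87 -0.69 0 0 0 0.234 0"

```text
clock: 1.32
eef_pos: [535.8, 253.9, 242.4]
eef_rot: [-3.141, -0.001, -2.822]
wrist_force: [-0.4, -0.1, -1.5]
finger_gap: 94.0
finger_force: 0.0
```

Run:
```python
from h import *
import pickle
c=shot("wrist","w1.png");pickle.dump(c,open("w1.pkl","wb"));s=manip.read_state();print(s["clock"],s["eef_pos"],s["eef_rot"],s["joints"].round(3))
print([proj(c,X) for X in ((640,171,82),(533,118,15),(519,149,15))])
cs=pickle.load(open("c0.pkl","rb"));A,B=cs["scene"],cs["side"]
for n,a,b in (("candletop",(240,295),(138,123)),("carafeA top",(232,228),(243,120)),("carafeB top",(168,186),(291,75)),("box corner",(158,155),(375,75))): print(n,tri((A,*a),(B,*b)))
for c,e,nm in ((A,((178,152),(241,150),(209,133)),"sc"),(B,((364,100),(427,100),(396,82)),"si")): print(nm,[onz(c,*p,62).round() for p in e])
```

```text
1.3667 [534.47898877 255.14457685 242.5869615 ] [ 3.14145750e+00 -1.39484201e-03 -2.82244626e+00] [ 0.383  0.376  1.352  0.     1.415 -1.507]
[(np.float64(229.308468344613), np.float64(247.32328508319011)), (np.float64(223.7214299828597), np.float64(141.3854953511104)), (np.float64(249.64336434706817), np.float64(138.6068910454115))]
candletop (array([792.69162854,  82.52010622, 170.70572685]), [np.float64(2.198700503455841), np.float64(2.198700503455787)])
carafeA top (array([687.81028974, -39.59743694, 121.81770966]), [np.float64(0.0623954525736221), np.float64(0.06239545257362124)])
carafeB top (array([ 676.0150521 , -195.97609256,  122.72803466]), [np.float64(1.0951256495907535), np.float64(1.095125649590745)])
box corner (array([ 559.5996866 , -396.42739784,   41.77709319]), [np.float64(1.604491766664675), np.float64(1.604491766664676)])
sc [array([ 543., -345.,   62.]), array([ 459., -242.,   62.]), array([ 448., -351.,   62.])]
si [array([ 539., -266.,   62.]), array([ 418., -327.,   62.]), array([ 499., -359.,   62.])]
```

View pics/w1.png

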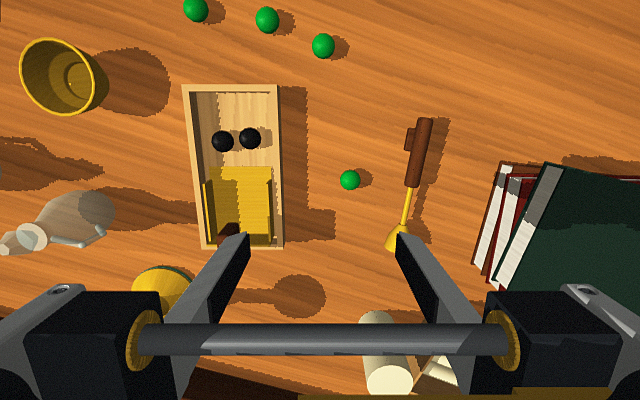

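Wrist view: the tray corners are about (182,86), (276,84), (283,248) and (203,250). The coals at (222,141) and (250,138) lie within 2–3 px of prediction, but a finger hides the grip. I shift to centre the tray and look again.

Request:
jog_arm --pt "0.2 -0.3 0 0 0 0 0" --pt "0.2 -0.6 0 0 0 0 0" --pt "0.2 -0.92 0 0 0 0 0" --pt "0.2 -0.92 0 0 0 0 0" --pt "0.2 -0.92 0 0 0 0 0"

```text
clock: 1.78
eef_pos: [557.7, 145.1, 243.7]
eef_rot: [3.141, 0.0, -2.822]
wrist_force: [0.5, 1.6, 0.4]
finger_gap: 94.1
finger_force: 0.0
```

Run:
```python
from h import *
import pickle
c=shot("wrist","w2.png");pickle.dump(c,open("w2.pkl","wb"))
s=manip.read_state();print(s["clock"],s["eef_pos"],s["eef_rot"])
print(proj(c,(640,171,82)))
w1=pickle.load(open("w1.pkl","rb"))
P=[onz(w1,*p,28)[:2] for p in ((182,86),(276,84),(283,248),(203,250))];print(np.round(P,1))
e=P[3]-P[0];f=P[2]-P[1];print(np.degrees(np.arctan2(e[1],e[0])),np.degrees(np.arctan2(f[1],f[0])),np.linalg.norm(e),np.linalg.norm(P[1]-P[0]))
```

```text
1.8333 [557.71189036 146.03954333 243.60605668] [ 3.14125085e+00  1.99703800e-04 -2.82063520e+00]
(np.float64(321.5061728185566), np.float64(256.83531185265514))
[[482.3  59.6]
 [445.  165.4]
 [647.7 232.9]
 [685.7 127.9]]
18.575510069869942 18.43007429277366 214.5314828064339 112.18491384057342
```

View pics/w2.png

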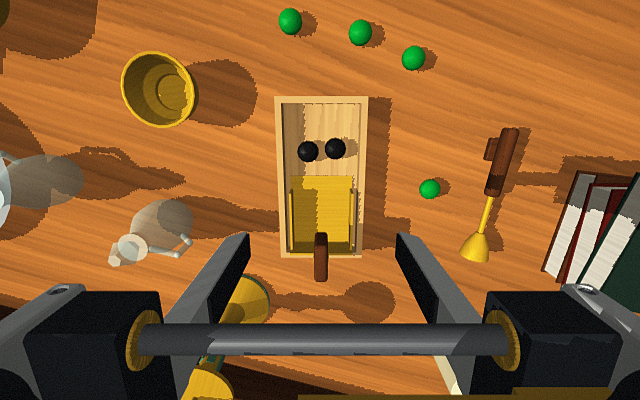

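Wrist view 2: the grip is at columns 314–328 and rows 232–283, as predicted at (321,257). The scoop walls are near columns 290 and 355, and the tray corners near (275,97), (368,97), (361,259) and (281,258). I triangulate the grip and compare.

Run:
```python
from h import *
import pickle
w=pickle.load(open("w2.pkl","rb"));cs=pickle.load(open("c0.pkl","rb"));A,B=cs["scene"],cs["side"]
th=np.radians(18.5);ax=np.array([np.cos(th),np.sin(th)]);ay=np.array([-ax[1],ax[0]])
P=np.array([onz(w,*p,28)[:2] for p in ((275,97),(368,97),(361,259),(281,258))]);C=P.mean(0);print(P.round(),C)
tc=(C+[565.2,146.5])/2;O=tc+45*ax;print("tray centre",tc,"scoop O pred",O)
def g(c,box,thr):
    x0,y0,x1,y1=box;im=c["im"][y0:y1,x0:x1].astype(int)
    h=cv2.cvtColor(c["im"],cv2.COLOR_BGR2HSV)[y0:y1,x0:x1]
    m=((im.max(2)<thr)&((h[...,0]<12)|(h[...,0]>170))&(h[...,1]>100)).astype(np.uint8)
    n,l,s,ce=cv2.connectedComponentsWithStats(m);i=1+np.argmax(s[1:,4]);k=ce[i]+[x0,y0];print(k,s[i]+[x0,y0,0,0,0]);return k
a=g(A,(350,255,395,325),110);b=g(B,(170,212,222,250),120);q=g(w,(305,225,337,290),120)
for t in (((A,*a),(B,*b)),((A,*a),(w,*q)),((B,*b),(w,*q)),((A,*a),(B,*b),(w,*q))):
    X,e=tri(*t);d=X[:2]-O;print("grip",X.round(1),np.round(e,1),"scoop frame",d@ax,d@ay)
for nm,p,z in (("wallL",(289,215),36),("wallR",(354,215),36),("gripfront top",(321,233),102),("gripback top",(321,282),102),("lipL",(289,177),8)):
    d=onz(w,*p,z)[:2]-O;print(nm,d@ax,d@ay)
```

```text
[[482.  59.]
 [446. 166.]
 [652. 234.]
 [686. 126.]] [566.61241777 146.20973192]
tray centre [565.90620889 146.35486596] scoop O pred [608.58077337 160.6335755 ]Traceback (most recent call last):
  File "<stdin>", line 12, in <module>
  File "<stdin>", line 11, in g
    return _wrapfunc(a, 'argmax', axis=axis, out=out, **kwds)
    return bound(*args, **kwds)
ValueError: attempt to get argmax of an empty sequence
```

```bash
cat > m2.py <<'E'
from h import *
import pickle
w=pickle.load(open("w2.pkl","rb"));cs=pickle.load(open("c0.pkl","rb"));A,B=cs["scene"],cs["side"]
th=np.radians(18.5);ax=np.array([np.cos(th),np.sin(th)]);ay=np.array([-ax[1],ax[0]]);O=np.array([608.6,160.6])
print(A["im"][290,371],A["im"][258,369],B["im"][233,196],w["im"][257,321])
def g(c,box,ref,tol=30):
    x0,y0,x1,y1=box;im=c["im"][y0:y1,x0:x1].astype(int)
    m=(np.abs(im-c["im"][ref[1],ref[0]].astype(int)).max(2)<tol).astype(np.uint8)
    n,l,s,ce=cv2.connectedComponentsWithStats(m);i=1+np.argmax(s[1:,4]);k=ce[i]+[x0,y0];print(k,s[i]+[x0,y0,0,0,0]);return k
a=g(A,(358,265,384,318),(371,290));b=g(B,(170,212,216,248),(196,233));q=g(w,(305,225,337,290),(321,257))
for t in (((A,*a),(B,*b)),((A,*a),(w,*q)),((B,*b),(w,*q)),((A,*a),(B,*b),(w,*q))):
    X,e=tri(*t);d=X[:2]-O;print("grip",X.round(1),np.round(e,1),"scoop frame",d@ax,d@ay)
for nm,p,z in (("wallL",(289,215),36),("wallR",(354,215),36),("gripfront top",(321,233),102),("gripback top",(321,282),102),("lip",(320,177),8)):
    d=onz(w,*p,z)[:2]-O;print(nm,d@ax,d@ay)
E
python3 m2.py
```

```text
[34 60 96] [29 42 57] [31 49 73] [ 27  55 107]
[369.8362069  292.92241379] [360 268  20  49 580]
[196.16765579 234.5504451 ] [177 221  38  27 674]
[317.20570265 259.57637475] [305 239  21  43 491]
grip [641.6 171.1  76.5] [2.2 2.2] scoop frame 34.6645089425593 -0.5542597478441618
grip [644.9 168.7  81.5] [1.5 1.5] scoop frame 37.012056179276286 -3.8650238418251393
grip [650.8 169.   65.7] [2.3 2.3] scoop frame 42.7250594695291 -5.408204429146426
grip [643.8 170.   77.6] [1.8 4.1 4. ] scoop frame 36.36947143706517 -2.238824513387023
wallL -4.4243020809354885 -43.05318049595333
wallR -4.161436896635802 42.80829339646287
gripfront top -6.521658767179944 -0.4249704974755242
gripback top 55.2787796817227 -0.7128833295864201
lip -49.406365334068965 -2.08227252614037
```

Request:
jog_arm --pt "0.35 0.1 -0.1 0 0 0 0" --pt "0.692 0.212 -0.3 0 0 0 0" --pt "0.692 0.212 -0.6 0 0 0 0" --pt "0.692 0.212 -0.6 0 0 0 0" --pt "0.692 0.212 -0.6 0 0 0 0"

```text
clock: 2.25
eef_pos: [639.9, 172.1, 169.3]
eef_rot: [3.141, -0.005, -2.818]
wrist_force: [0.1, 0.9, 1.1]
finger_gap: 93.8
finger_force: 0.0
```

Request:
jog_arm --pt "0 0 -0.3 0 0 0 0" --pt "0 0 -0.6 0 0 0 0" --pt "0 0 -0.84 0 0 0 0" --pt "0 0 -0.84 0 0 0 0" --pt "0 0 -0.84 0 0 0 0"

```text
clock: 2.67
eef_pos: [641.3, 171.0, 72.8]
eef_rot: [-3.142, 0.001, -2.82]
wrist_force: [0.1, -0.3, 1.7]
finger_gap: 93.6
finger_force: 0.0
```

Run:
```python
from h import *
import pickle
s=manip.read_state();print(s["clock"],s["eef_pos"],s["eef_rot"],s["wrist_force"])
c=shot("wrist");a=shot("scene")
W=np.zeros((400,800,3),np.uint8);W[:,:400]=c["im"][:,120:520];W[:,400:]=cv2.resize(a["im"][130:330,270:470],(400,400))
cv2.imwrite("pics/g1.png",W)
```

```text
2.6667 [641.26789443 171.03480257  72.82710627] [-3.14153013e+00  8.30546663e-04 -2.81960810e+00] [ 0.07968885 -0.28823193  1.69581227]
```

View pics/g1.png

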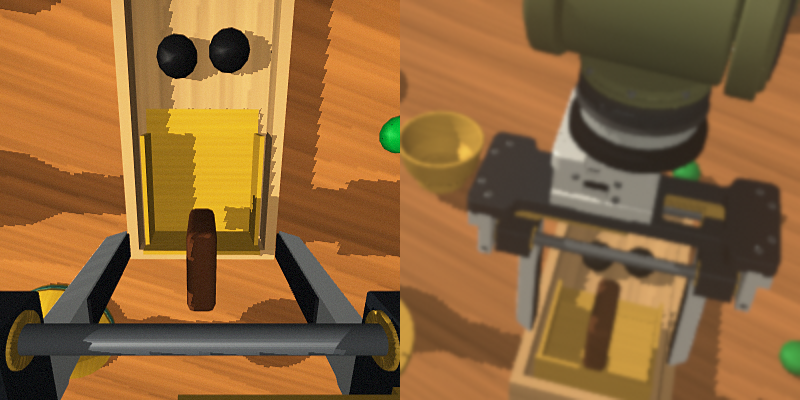

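The picture shows the grip centred (column 201) between the fingers (about 128 and 277), with the coals well ahead at (177,55) and (229,50). Closing now.

Request:
jog_arm --pt "0 0 -0.02 0 0 0 0.3" --pt "0 0 -0.02 0 0 0 1" --pt "0 0 -0.02 0 0 0 1" --pt "0 0 -0.02 0 0 0 1" --pt "0 0 -0.02 0 0 0 1" --pt "0 0 -0.02 0 0 0 1" --pt "0 0 -0.02 0 0 0 1" --pt "0 0 -0.02 0 0 0 1" --grip_force 60

```text
clock: 3.43
eef_pos: [641.4, 170.2, 68.2]
eef_rot: [3.142, -0.0, -2.82]
wrist_force: [-1.0, -0.2, -1.5]
finger_gap: 44.0
finger_force: 0.0
```

Request:
jog_arm --pt "0 0 0 0 0 0 1" --pt "0 0 0 0 0 0 1" --pt "0 0 0 0 0 0 1" --pt "0 0 0 0 0 0 1"

```text
clock: 3.77
eef_pos: [641.4, 170.2, 68.2]
eef_rot: [3.142, 0.0, -2.82]
wrist_force: [0.4, -0.4, -0.4]
finger_gap: 17.6
finger_force: 0.0
```

Request:
jog_arm --pt "0 0 0 0 0 0 1" --pt "0 0 0 0 0 0 1" --pt "0 0 0 0 0 0 1" --pt "0 0 0 0 0 0 1"

```text
clock: 4.1
eef_pos: [641.4, 170.2, 68.2]
eef_rot: [-3.142, -0.0, -2.82]
wrist_force: [0.9, 0.1, 0.3]
finger_gap: 15.5
finger_force: 60.0
```

Request:
jog_arm --pt "-0.032 -0.01 0 0 0 0 1" --pt "-0.079 -0.026 0 0 0 0 1" --pt "-0.126 -0.042 0 0 0 0 1" --pt "-0.174 -0.058 0 0 0 0 1" --pt "-0.221 -0.074 0 0 0 0 1" --pt "-0.268 -0.09 0 0 0 0 1" --pt "-0.316 -0.106 0 0 0 0 1" --pt "-0.316 -0.106 0 0 0 0 1"

```text
clock: 4.77
eef_pos: [602.5, 157.1, 68.3]
eef_rot: [3.142, -0.001, -2.82]
wrist_force: [0.7, -0.1, -1.7]
finger_gap: 15.9
finger_force: 60.0
```

Run:
```python
from h import *
s=manip.read_state();print(s["clock"],s["eef_pos"],s["eef_rot"],s["wrist_force"],s["finger_force"],s["finger_gap"])
c=shot("wrist");a=shot("side")
W=np.zeros((400,800,3),np.uint8);W[:,:400]=c["im"][:,120:520];W[:,400:]=cv2.resize(a["im"][160:360,160:360],(400,400))
cv2.imwrite("pics/g2.png",W)
```

```text
4.7667 [602.48321395 157.14936214  68.29359888] [ 3.14154070e+00 -5.58950628e-04 -2.82039754e+00] [ 0.69725892 -0.10799863 -1.73306808] 59.99711036682129 15.861441828768253
```

View pics/g2.png

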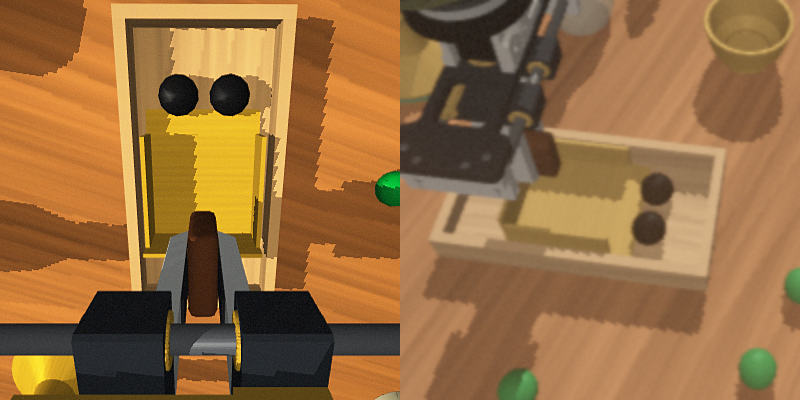

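The scoop has slid 41 mm, stays square in the channel (walls near columns 145 and 272), and its lip is reaching the coals at (178,94) and (230,94). I continue forward.

Request:
jog_arm --pt "-0.03 -0.01 0 0 0 0 1" --pt "-0.07 -0.023 0 0 0 0 1" --pt "-0.11 -0.037 0 0 0 0 1" --pt "-0.15 -0.05 0 0 0 0 1" --pt "-0.19 -0.063 0 0 0 0 1" --pt "-0.23 -0.077 0 0 0 0 1" --pt "-0.27 -0.09 0 0 0 0 1" --pt "-0.27 -0.09 0 0 0 0 1"

```text
clock: 5.53
eef_pos: [570.2, 146.4, 68.3]
eef_rot: [3.142, -0.0, -2.82]
wrist_force: [0.5, -0.5, -1.6]
finger_gap: 16.0
finger_force: 60.0
```

Request:
jog_arm --pt "-0.02 -0.007 0 0 0 0 1" --pt "-0.04 -0.013 0 0 0 0 1" --pt "-0.06 -0.02 0 0 0 0 1" --pt "-0.08 -0.027 0 0 0 0 1" --pt "-0.1 -0.033 0 0 0 0 1" --pt "-0.12 -0.04 0 0 0 0 1" --pt "-0.12 -0.04 0 0 0 0 1"

```text
clock: 6.12
eef_pos: [556.2, 141.8, 68.2]
eef_rot: [3.142, -0.0, -2.82]
wrist_force: [0.2, 0.7, -2.4]
finger_gap: 15.7
finger_force: 60.0
```

Run:
```python
from h import *
s=manip.read_state();print(s["clock"],s["eef_pos"],s["eef_rot"],s["wrist_force"],s["finger_force"],s["finger_gap"])
c=shot("wrist");a=shot("side")
W=np.zeros((400,800,3),np.uint8);W[:,:400]=c["im"][:,120:520];W[:,400:]=cv2.resize(a["im"][160:360,160:360],(400,400))
cv2.imwrite("pics/g3.png",W)
```

```text
6.1167 [556.21826835 141.76932162  68.2067879 ] [ 3.14153934e+00 -4.02371063e-04 -2.82026399e+00] [ 0.19216871  0.71271178 -2.36457431] 59.99703884124756 15.673661146858679
```

View pics/g3.png

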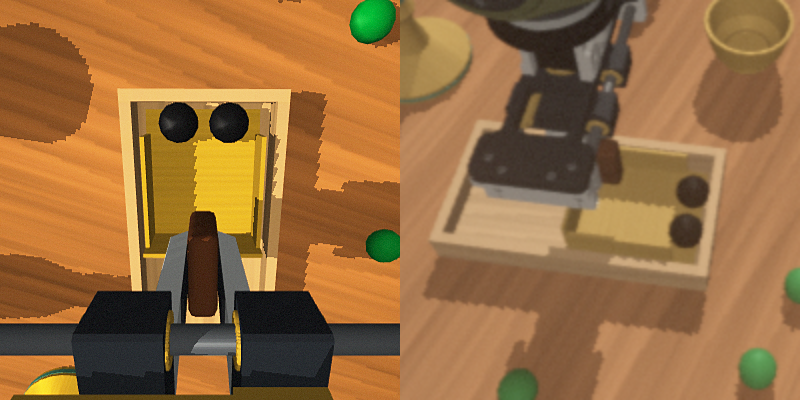

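The lip (row 107) is about 5 mm from the end wall, and both coals at (179,122) and (229,122) have ridden up the lip. I go 3.5 mm further, then lift while tilting the mouth up.

Request:
jog_arm --pt "-0.014 -0.005 0 0 0 0 1" --pt "-0.028 -0.009 0 0 0 0 1" --pt "-0.028 -0.009 0 0 0 0 1" --pt "-0.028 -0.009 0 0 0 0 1"

```text
clock: 6.55
eef_pos: [553.2, 140.8, 68.2]
eef_rot: [3.142, -0.0, -2.82]
wrist_force: [0.5, -0.1, -1.4]
finger_gap: 15.7
finger_force: 60.0
```

Request:
jog_arm --pt "0.01 0.003 0.02 -0.005 0.013 0 1" --pt "0.021 0.007 0.036 -0.009 0.026 0 1" --pt "0.032 0.01 0.053 -0.014 0.04 0 1" --pt "0.042 0.014 0.07 -0.018 0.053 0 1" --pt "0.051 0.017 0.087 -0.022 0.066 0 1" --pt "0.06 0.02 0.104 -0.026 0.079 0 1" --pt "0.07 0.023 0.12 -0.031 0.092 0 1" --pt "0.078 0.026 0.137 -0.035 0.105 0 1"

```text
clock: 7.22
eef_pos: [562.7, 144.0, 84.7]
eef_rot: [-3.141, -0.175, -2.82]
wrist_force: [0.0, -0.2, -1.9]
finger_gap: 15.6
finger_force: 60.0
```

Request:
jog_arm --pt "0.01 0.003 0.04 -0.005 0.013 0 1" --pt "0.02 0.007 0.1 -0.009 0.026 0 1" --pt "0.03 0.01 0.17 -0.014 0.04 0 1" --pt "0.04 0.014 0.24 -0.018 0.053 0 1" --pt "0.05 0.017 0.32 -0.022 0.066 0 1" --pt "0.06 0.02 0.4 -0.026 0.079 0 1" --pt "0.07 0.023 0.46 -0.031 0.092 0 1" --pt "0.078 0.026 0.5 -0.035 0.105 0 1"

```text
clock: 7.88
eef_pos: [572.3, 147.2, 145.4]
eef_rot: [-3.141, -0.348, -2.82]
wrist_force: [0.1, 0.9, -2.4]
finger_gap: 15.9
finger_force: 60.0
```

Run:
```python
from h import *
s=manip.read_state();print(s["clock"],s["eef_pos"],s["eef_rot"],s["wrist_force"],s["finger_force"],s["finger_gap"],s["joints"])
c=shot("wrist");a=shot("side")
W=np.zeros((400,800,3),np.uint8);W[:,:400]=c["im"][:,120:520];W[:,400:]=cv2.resize(a["im"][130:330,160:360],(400,400))
cv2.imwrite("pics/g4.png",W)
```

```text
7.8833 [572.33079114 147.15434657 145.42636781] [-3.14124342 -0.34786251 -2.82028948] [ 0.11664285  0.93892937 -2.41514665] 59.99712646007538 15.910127105512057 [ 0.2071281   0.66191423  1.19009898 -0.03927516  1.63526674 -1.68071992]
```

View pics/g4.png

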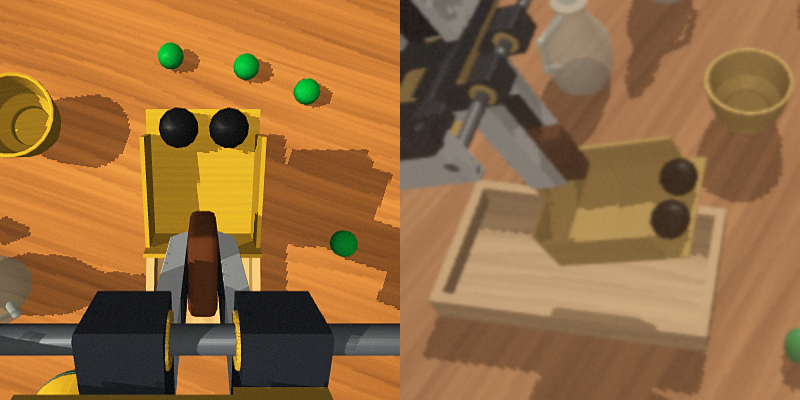

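Both coals lie in the scoop's front at (179,128) and (229,128), clear of the tray. I tilt back a bit more so they slide in, raise it, and measure the bowl from the first pictures.

Request:
jog_arm --pt "0 0 0.05 -0.009 0.026 0 1" --pt "0 0 0.13 -0.018 0.053 0 1" --pt "0 0 0.23 -0.026 0.079 0 1" --pt "0 0 0.35 -0.035 0.105 0 1" --pt "0 0 0.48 -0.035 0.105 0 1" --pt "0 0 0.6 -0.035 0.105 0 1" --pt "0 0 0.7 -0.035 0.105 0 1" --pt "0 0 0.75 -0.035 0.105 0 1"

```text
clock: 8.65
eef_pos: [572.2, 147.1, 235.9]
eef_rot: [-3.141, -0.52, -2.82]
wrist_force: [-0.2, 0.6, -1.9]
finger_gap: 15.9
finger_force: 60.0
```

```bash
cat > m3.py <<'E'
from h import *
import pickle
from scipy.optimize import least_squares
cs=pickle.load(open("c0.pkl","rb"));A,B=cs["scene"],cs["side"]
def rim(c,box,z):
    x0,y0,x1,y1=box;h=cv2.cvtColor(c["im"],cv2.COLOR_BGR2HSV)[y0:y1,x0:x1]
    m=((h[...,0]>17)&(h[...,0]<32)&(h[...,1]>110)).astype(np.uint8);m=cv2.morphologyEx(m,cv2.MORPH_OPEN,np.ones((3,3)))
    cn=max(cv2.findContours(m,0,cv2.CHAIN_APPROX_NONE)[0],key=cv2.contourArea);X,Y,W,H=cv2.boundingRect(cn)
    p=cn[:,0,:]; l=p[p[:,0]==X][:,1].mean(); r=p[p[:,0]==X+W-1][:,1].mean()
    up=p[p[:,1]<np.interp(p[:,0],[X,X+W-1],[l,r])-1]+[x0,y0]
    Q=np.array([onz(c,*q,z)[:2] for q in up])
    f=least_squares(lambda v:np.hypot(*(Q-v[:2]).T)-v[2],[*Q.mean(0),60],loss="soft_l1")
    return (X+x0,Y+y0,W,H),f.x.round(1),np.sqrt(np.mean(f.fun**2)).round(2)
for n,ba,bb,zs in (("far",(165,120,255,190),(350,65,440,140),(56,62,68)),("near",(255,175,325,235),(300,145,370,205),(50,))):
    for z in zs: print(n,z,rim(A,ba,z),rim(B,bb,z))
E
python3 m3.py
python3 - <<'E'
from h import *
c=shot("wrist","w5.png");b=c["im"][80:300,240:400].max(2)<45
n,l,s,ce=cv2.connectedComponentsWithStats(b.astype(np.uint8));print([(ce[i].round()+[240,80],s[i][4]) for i in range(1,n) if s[i][4]>80])
s=manip.read_state();print(s["eef_pos"],s["eef_rot"],s["wrist_force"],s["joints"].round(2))
E
```

```text
far 56 ((177, 129, 64, 49), array([ 479.5, -320.3,   69.5]), np.float64(1.33)) ((364, 77, 64, 46), array([ 487.1, -322.2,   66.6]), np.float64(4.36))
far 62 ((177, 129, 64, 49), array([ 485.7, -312.4,   68.6]), np.float64(1.31)) ((364, 77, 64, 46), array([ 485.4, -314. ,   65.8]), np.float64(4.31))
far 68 ((177, 129, 64, 49), array([ 491.9, -304.6,   67.7]), np.float64(1.29)) ((364, 77, 64, 46), array([ 483.7, -305.7,   65. ]), np.float64(4.26))
near 50 ((268, 186, 44, 41), array([518.1, -65. ,  40.2]), np.float64(0.72)) ((316, 154, 37, 34), array([521.8, -72.4,  29.9]), np.float64(6.07))
[(array([297., 222.]), np.int32(532)), (array([346., 237.]), np.int32(989)), (array([305., 281.]), np.int32(253)), (array([265., 295.]), np.int32(423)), (array([377., 295.]), np.int32(395))]
[572.28890794 147.07472536 236.48843173] [-3.14106107 -0.51887187 -2.82050822] [ 0.15165918  0.62904426 -1.25017395] [ 0.21  0.71  0.94 -0.06  2.   -1.69]
```

The bowl centre is about (485.5, −313) with rim at z≈62; both views agree and the radius is about 69. The coals have slid well back in the pan. Next I check how close the wooden box stands to the pour pose.

```bash
python3 - <<'E'
from h import *
import pickle
cs=pickle.load(open("c0.pkl","rb"));A,B=cs["scene"],cs["side"]
print("scene bottom corner",onz(A,158,155,0).round())
X=onz(A,158,155,0);print("in side",proj(B,X))
for z in (80,100,120,140): print(z,"scene (153,98)",onz(A,153,98,z).round(),"side bits",onz(B,330,8,z).round(),onz(B,405,25,z).round())
print([onz(B,*p,0).round() for p in ((332,60),(390,76),(437,38))])
E
python3 - <<'E'
import cv2,numpy as np
a=cv2.imread("pics/scene0.png")[50:220,0:260];b=cv2.imread("pics/side0.png")[0:140,240:470]
W=np.zeros((600,800,3),np.uint8);a=cv2.resize(a,(400,262));b=cv2.resize(b,(400,243));
a=cv2.resize(cv2.imread("pics/scene0.png")[50:220,0:260],(458,300));b=cv2.resize(cv2.imread("pics/side0.png")[0:140,240:470],(492,300))
W[:300,:458]=a;W[300:,:492]=b;cv2.imwrite("pics/box.png",W)
E
```

```text
scene bottom corner [ 523. -459.    0.]
in side (np.float64(395.0551300553691), np.float64(79.659215606301))
80 scene (153,98) [ 429. -569.   80.] side bits [ 765. -579.   80.] [ 552. -582.   80.]
100 scene (153,98) [ 453. -530.  100.] side bits [ 747. -539.  100.] [ 543. -543.  100.]
120 scene (153,98) [ 477. -491.  120.] side bits [ 729. -499.  120.] [ 535. -503.  120.]
140 scene (153,98) [ 501. -452.  140.] side bits [ 712. -460.  140.] [ 526. -463.  140.]
[array([ 705., -469.,    0.]), array([ 540., -469.,    0.]), array([ 480., -711.,    0.])]
```

The box face is near y=−462 and its top near z=140, so the pour pose clears it. I carry the scoop over with the mouth still tilted up.

Request:
jog_arm --pt "0 -0.04 0 0 0 -0.005 1" --pt "0 -0.12 0 0 0 -0.016 1" --pt "0 -0.23 0 0 0 -0.031 1" --pt "0 -0.36 0 0 0 -0.048 1" --pt "0 -0.49 0 0 0 -0.065 1" --pt "0 -0.62 0 0 0 -0.083 1" --pt "0 -0.74 0 0 0 -0.099 1" --pt "0 -0.86 0 0 0 -0.114 1"

```text
clock: 9.37
eef_pos: [571.8, 41.8, 234.3]
eef_rot: [-3.141, -0.522, -3.003]
wrist_force: [0.1, -0.0, -2.5]
finger_gap: 15.8
finger_force: 60.0
```

Request:
jog_arm --pt "0 -0.14 0 0 0 -0.019 1" --pt "0 -0.28 0 0 0 -0.038 1" --pt "0 -0.43 0 0 0 -0.057 1" --pt "0 -0.57 0 0 0 -0.076 1" --pt "0 -0.72 0 0 0 -0.095 1" --pt "0 -0.86 0 0 0 -0.114 1"

```text
clock: 9.87
eef_pos: [571.7, -61.2, 234.4]
eef_rot: [-3.141, -0.522, 3.102]
wrist_force: [1.1, 0.7, -2.0]
finger_gap: 15.2
finger_force: 60.0
```

Request:
jog_arm --pt "0 -0.14 0 0 0 -0.019 1" --pt "0 -0.28 0 0 0 -0.038 1" --pt "0 -0.43 0 0 0 -0.057 1" --pt "0 -0.57 0 0 0 -0.076 1" --pt "0 -0.72 0 0 0 -0.095 1" --pt "0 -0.86 0 0 0 -0.114 1"

```text
clock: 10.37
eef_pos: [571.5, -164.4, 234.4]
eef_rot: [-3.141, -0.522, 2.922]
wrist_force: [-0.4, 0.1, -2.1]
finger_gap: 15.6
finger_force: 60.0
```

Request:
jog_arm --pt "0 -0.14 0 0 0 -0.019 1" --pt "0 -0.28 0 0 0 -0.038 1" --pt "0 -0.43 0 0 0 -0.057 1" --pt "0 -0.57 0 0 0 -0.076 1" --pt "0 -0.72 0 0 0 -0.095 1" --pt "0 -0.86 0 0 0 -0.114 1"

```text
clock: 10.87
eef_pos: [571.4, -267.6, 234.4]
eef_rot: [-3.141, -0.522, 2.743]
wrist_force: [0.4, -0.8, -1.5]
finger_gap: 15.5
finger_force: 60.0
```

Request:
jog_arm --pt "0 -0.14 0 0 0 -0.019 1" --pt "0 -0.27 0 0 0 -0.038 1" --pt "0 -0.4 0 0 0 -0.057 1" --pt "0 -0.53 0 0 0 -0.076 1" --pt "0 -0.66 0 0 0 -0.095 1" --pt "0 -0.76 0 0 0 -0.105 1" --pt "0 -0.82 0 0 0 -0.114 1" --pt "0 -0.85 0 0 0 -0.114 1"

```text
clock: 11.53
eef_pos: [571.0, -369.8, 233.8]
eef_rot: [-3.141, -0.523, 2.564]
wrist_force: [-0.2, 0.4, -1.5]
finger_gap: 15.7
finger_force: 60.0
```

Run:
```python
from h import *
s=manip.read_state();print(s["clock"],s["eef_pos"],s["eef_rot"],s["wrist_force"],s["finger_force"],s["joints"].round(2))
R=Ro.from_euler("xyz",s["eef_rot"]).as_matrix();x=-R[:,0];print("scoop x",x, "yaw",np.degrees(np.arctan2(x[1],x[0])),"pitch",np.degrees(np.arcsin(x[2])))
c=shot("wrist","w6.png");b=c["im"][80:300,240:400].max(2)<45
n,l,st,ce=cv2.connectedComponentsWithStats(b.astype(np.uint8));print([(ce[i].round()+[240,80],st[i][4]) for i in range(1,n) if st[i][4]>80])
```

```text
11.5333 [ 570.95489091 -369.84753789  233.82123876] [-3.14118327 -0.522544    2.56387681] [-0.20773966  0.41671692 -1.46138029] 59.997382164001465 [-0.62  1.02  0.42 -0.03  2.22 -1.62]
scoop x [ 0.72592147 -0.47323453 -0.49908626] yaw -33.10067988161305 pitch -29.939565997900118
[(array([323., 235.]), np.int32(2369)), (array([265., 295.]), np.int32(457)), (array([377., 295.]), np.int32(396))]
```

Request:
jog_arm --pt "0 0 -0.05 -0.024 -0.037 0 1" --pt "-0.005 0.005 -0.13 -0.05 -0.076 0 1" --pt "-0.01 0.01 -0.25 -0.078 -0.12 0 1" --pt "-0.015 0.015 -0.37 -0.105 -0.16 0 1" --pt "-0.02 0.02 -0.49 -0.13 -0.2 0 1" --pt "-0.02 0.023 -0.6 -0.155 -0.238 0 1" --pt "-0.02 0.023 -0.67 -0.182 -0.279 0 1" --pt "-0.02 0.023 -0.7 -0.182 -0.279 0 1"

```text
clock: 12.25
eef_pos: [568.2, -363.7, 149.9]
eef_rot: [-3.139, 0.003, 2.568]
wrist_force: [-0.3, -0.3, -3.0]
finger_gap: 15.6
finger_force: 60.0
```

Run:
```python
from h import *
s=manip.read_state();print(s["clock"],s["eef_pos"],s["wrist_force"],s["joints"].round(2))
R=Ro.from_euler("xyz",s["eef_rot"]).as_matrix();x=-R[:,0];print("yaw",np.degrees(np.arctan2(x[1],x[0])),"pitch",np.degrees(np.arcsin(x[2])))
z=R[:,2];lip=s["eef_pos"]-84*x+64*z;print("lip",lip,"rel bowl",lip[:2]-[485.5,-313])
c=shot("wrist","w7.png");b=c["im"][80:300,240:400].max(2)<45
n,l,st,ce=cv2.connectedComponentsWithStats(b.astype(np.uint8));print([(ce[i].round()+[240,80],st[i][4]) for i in range(1,n) if st[i][4]>80])
h=cv2.cvtColor(c["im"],cv2.COLOR_BGR2HSV);print("bowl centre rim px",proj(c,(485.5,-313,62)))
```

```text
12.25 [ 568.15550995 -363.65757863  149.85180601] [-0.28278868 -0.30151328 -2.9674256 ] [-0.62  0.63  1.19 -0.    1.32 -1.62]
yaw -32.881871777232085 pitch 0.16109272166862826
lip [ 497.68573789 -318.27279317   85.61604904] rel bowl [12.18573789 -5.27279317]
[(array([321., 229.]), np.int32(1941)), (array([340., 279.]), np.int32(235)), (array([265., 295.]), np.int32(459)), (array([376., 295.]), np.int32(377))]
bowl centre rim px (np.float64(321.19232564959447), np.float64(92.72304411846453))
```

The lip is about 13 mm beyond the bowl centre at z 86, as planned. Now I pour.

Request:
jog_arm --pt "-0.041 0.027 0.043 -0.03 -0.047 0 1" --pt "-0.087 0.056 0.08 -0.061 -0.093 0 1" --pt "-0.135 0.088 0.113 -0.091 -0.14 0 1" --pt "-0.188 0.123 0.133 -0.121 -0.186 0 1" --pt "-0.244 0.159 0.15 -0.152 -0.233 0 1" --pt "-0.302 0.197 0.162 -0.182 -0.279 0 1" --pt "-0.362 0.236 0.172 -0.212 -0.326 0 1" --pt "-0.424 0.277 0.175 -0.243 -0.372 0 1"

```text
clock: 12.97
eef_pos: [519.1, -332.0, 173.0]
eef_rot: [-3.136, 0.703, 2.569]
wrist_force: [1.3, 0.4, -1.7]
finger_gap: 15.7
finger_force: 60.0
```

Request:
jog_arm --pt "-0.064 0.042 -0.003 -0.03 -0.047 0 1" --pt "-0.127 0.083 0.004 -0.061 -0.093 0 1" --pt "-0.191 0.125 0.004 -0.091 -0.14 0 1" --pt "-0.191 0.125 0.004 -0.091 -0.14 0 1" --pt "-0.191 0.125 0.004 -0.091 -0.14 0 1" --pt "-0.191 0.125 0.004 -0.091 -0.14 0 1" --pt "-0.191 0.125 0.004 -0.091 -0.14 0 1" --pt "-0.191 0.125 0.004 -0.091 -0.14 0 1"

```text
clock: 13.63
eef_pos: [504.0, -309.7, 190.5]
eef_rot: [-3.109, 0.932, 2.58]
wrist_force: [0.3, 0.0, -1.5]
finger_gap: 15.3
finger_force: 60.0
```

Run:
```python
from h import *
s=manip.read_state();print(s["clock"],s["eef_pos"],s["wrist_force"],s["joints"].round(2))
R=Ro.from_euler("xyz",s["eef_rot"]).as_matrix();x=-R[:,0];print("yaw",np.degrees(np.arctan2(x[1],x[0])),"pitch",np.degrees(np.arcsin(x[2])))
z=R[:,2];lip=s["eef_pos"]-84*x+64*z;print("lip",lip,"rel bowl",lip[:2]-[485.5,-313])
c=shot("wrist","w8.png");b=c["im"][:300,200:440].max(2)<45
n,l,st,ce=cv2.connectedComponentsWithStats(b.astype(np.uint8));print([(ce[i].round()+[200,0],st[i][4]) for i in range(1,n) if st[i][4]>80]);print(proj(c,(485.5,-313,15)),proj(c,lip))
shot("side","s8.png");shot("scene","a8.png")
```

```text
13.6333 [ 504.02341137 -309.7257717   190.47756302] [ 2.78365191e-01  1.33400011e-03 -1.54989708e+00] [-0.62  0.1   2.1   0.95  0.02 -2.55]
yaw -32.175489172282 pitch 53.38634560847003
lip [ 503.97228378 -312.14547084   84.90227026] rel bowl [18.47228378  0.85452916]
[(array([277.,   3.]), np.int32(164)), (array([286.,  39.]), np.int32(983)), (array([315., 224.]), np.int32(120)), (array([330., 221.]), np.int32(110)), (array([305., 279.]), np.int32(230)), (array([340., 279.]), np.int32(228)), (array([253., 295.]), np.int32(683)), (array([392., 295.]), np.int32(618))]
(np.float64(311.4293018724053), np.float64(22.533649536437792)) (np.float64(323.741742413609), np.float64(110.15738393869354))
```

Request:
jog_arm --pt "0.06 -0.04 0.02 0.03 0.047 0 1" --pt "0.12 -0.08 0.04 0.061 0.093 0 1" --pt "0.19 -0.125 0.06 0.091 0.14 0 1" --pt "0.25 -0.17 0.1 0.121 0.186 0 1" --pt "0.32 -0.21 0.15 0.152 0.233 0 1" --pt "0.38 -0.25 0.2 0.182 0.279 0 1" --pt "0.43 -0.28 0.25 0.212 0.326 0 1" --pt "0.43 -0.28 0.3 0.212 0.326 0 1"

```text
clock: 14.45
eef_pos: [554.5, -344.5, 227.2]
eef_rot: [-3.114, 0.316, 2.568]
wrist_force: [-0.6, 0.1, -2.3]
finger_gap: 15.4
finger_force: 60.0
```

Run:
```python
from h import *
s=manip.read_state();print(s["clock"],s["eef_pos"],s["wrist_force"],s["joints"].round(2))
R=Ro.from_euler("xyz",s["eef_rot"]).as_matrix();x=-R[:,0];print("yaw",np.degrees(np.arctan2(x[1],x[0])),"pitch",np.degrees(np.arcsin(x[2])),R[:,1])
c=shot("wrist","w9.png");a=shot("scene");d=shot("side")
W=np.zeros((600,800,3),np.uint8);W[:300,:480]=cv2.resize(c["im"],(480,300));W[300:,:400]=cv2.resize(a["im"][100:250,120:320],(400,300));W[300:,400:]=cv2.resize(d["im"][40:190,300:500],(400,300))
cv2.imwrite("pics/after.png",W)
```

```text
14.45 [ 554.46871088 -344.46683447  227.15289142] [-0.62246474  0.06733806 -2.34479964] [-0.6   0.35  1.46 -0.02  1.02 -1.59]
yaw -32.849617378651715 pitch 18.103402673606134 [ 0.54940159  0.83515045 -0.02610798]
```

View pics/after.png

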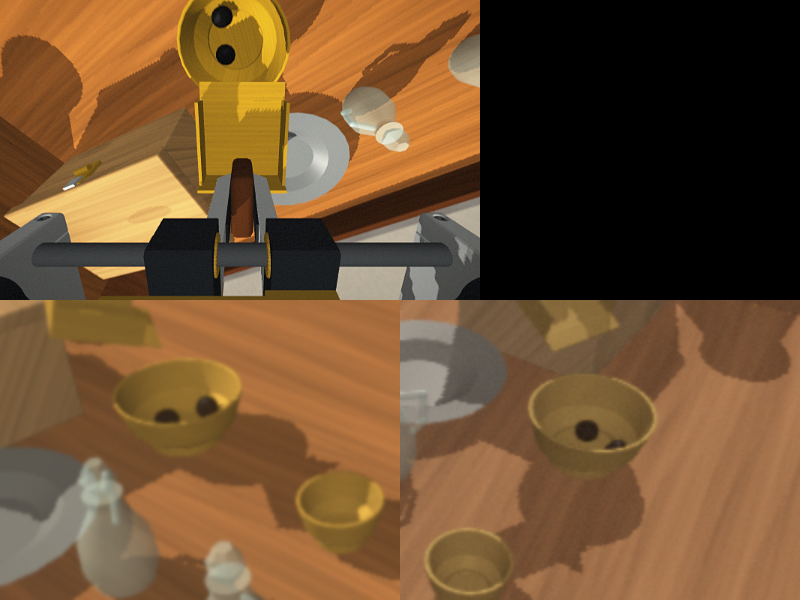

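The last picture shows both coals lying in the larger bowl, wrist view (222,16) and (226,54), which stands unmoved; the scoop is empty. I level the scoop and set it on the free counter between the bowls, about (430, −170).

Request:
jog_arm --pt "0 0 0.03 0.031 0.04 0 1" --pt "-0.03 0.05 0.06 0.062 0.08 0 1" --pt "-0.09 0.15 0.06 0.093 0.119 0 1" --pt "-0.16 0.26 0.06 0.124 0.159 0 1" --pt "-0.24 0.39 0.06 0.124 0.159 0 1" --pt "-0.32 0.52 0.06 0.124 0.159 0 1" --pt "-0.4 0.65 0.06 0.124 0.159 0 1"

```text
clock: 15.18
eef_pos: [505.5, -264.8, 231.5]
eef_rot: [3.138, 0.007, 2.563]
wrist_force: [0.5, -0.5, -1.7]
finger_gap: 15.4
finger_force: 60.0
```

Request:
jog_arm --pt "-0.08 0.13 0 0 0 0 1" --pt "-0.17 0.27 -0.05 0 0 0 1" --pt "-0.25 0.41 -0.1 0 0 0 1" --pt "-0.33 0.53 -0.2 0 0 0 1" --pt "-0.38 0.61 -0.3 0 0 0 1" --pt "-0.4 0.65 -0.4 0 0 0 1" --pt "-0.4 0.65 -0.5 0 0 0 1" --pt "-0.4 0.65 -0.5 0 0 0 1"

```text
clock: 15.85
eef_pos: [456.9, -186.6, 170.3]
eef_rot: [3.138, 0.005, 2.564]
wrist_force: [-0.0, 0.7, -2.1]
finger_gap: 15.9
finger_force: 60.0
```

Run:
```python
from h import *
s=manip.read_state();print(s["clock"],s["eef_pos"],s["wrist_force"],s["joints"].round(2))
R=Ro.from_euler("xyz",s["eef_rot"]).as_matrix();x=-R[:,0];print("yaw",np.degrees(np.arctan2(x[1],x[0])),"pitch",np.degrees(np.arcsin(x[2])),R[:,1])
import pickle
cs=pickle.load(open("c0.pkl","rb"))
for n in("scene","side"):
    c=cs[n];P=np.array([proj(c,(*(np.array(s["eef_pos"][:2])+u*x[:2]+v*np.array([-x[1],x[0]])),0)) for u in np.linspace(-95,35,14) for v in np.linspace(-65,65,14)]).round().astype(int)
    h=cv2.cvtColor(c["im"],cv2.COLOR_BGR2HSV)[P[:,1],P[:,0]];print(n,P.min(0),P.max(0),"hue range",np.percentile(h[:,0],[0,5,50,95,100]),np.percentile(h[:,1],[0,5,50]),np.percentile(h[:,2],[0,50]))
```

```text
15.85 [ 456.94415504 -186.58348997  170.34269078] [-0.00356225  0.66387977 -2.08784003] [-0.46  0.21  1.73  0.    1.19 -1.46]
yaw -33.111696852283664 pitch 0.2826064713984767 [0.54625732 0.83761154 0.0031371 ]
scene [241 158] [314 203] hue range [13.  13.  13.5 19.  19. ] [160. 161. 164.] [104. 159.]
side [349 136] [438 200] hue range [11. 12. 13. 14. 17.] [131. 132. 138.] [108. 156.]
```

The footprint is clear wood. Lowering.

Request:
jog_arm --pt "0 0 -0.15 0 0 0 1" --pt "0 0 -0.35 0 0 0 1" --pt "0 0 -0.55 0 0 0 1" --pt "0 0 -0.7 0 0 0 1" --pt "0 0 -0.8 0 0 0 1" --pt "0 0 -0.85 0 0 0 1" --pt "0 0 -0.87 0 0 0 1" --pt "0 0 -0.87 0 0 0 1"

```text
clock: 16.52
eef_pos: [458.4, -187.3, 68.9]
eef_rot: [3.138, 0.007, 2.563]
wrist_force: [-1.0, 0.2, -1.8]
finger_gap: 15.6
finger_force: 60.0
```

Request:
jog_arm --pt "0 0 -0.01 0 0 0 1" --pt "0 0 -0.02 0 0 0 1" --pt "0 0 -0.02 0 0 0 1"

```text
clock: 16.77
eef_pos: [458.6, -187.3, 66.8]
eef_rot: [3.138, 0.007, 2.562]
wrist_force: [-0.1, 0.1, -1.5]
finger_gap: 15.6
finger_force: 60.0
```

Request:
jog_arm --pt "0 0 -0.01 0 0 0 1" --pt "0 0 -0.02 0 0 0 1" --pt "0 0 -0.03 0 0 0 1" --pt "0 0 -0.03 0 0 0 1"

```text
clock: 17.1
eef_pos: [458.5, -187.2, 62.7]
eef_rot: [3.138, 0.006, 2.562]
wrist_force: [0.2, 0.3, -1.8]
finger_gap: 15.6
finger_force: 60.0
```

Request:
jog_arm --pt "0 0 -0.008 0 0 0 1" --pt "0 0 -0.008 0 0 0 1" --pt "0 0 -0.008 0 0 0 1"

```text
clock: 17.35
eef_pos: [458.7, -187.3, 62.4]
eef_rot: [3.138, 0.006, 2.562]
wrist_force: [-0.6, 1.7, 6.9]
finger_gap: 15.5
finger_force: 60.0
```

Contact (Fz went from −1.8 to +6.9 N) at the expected height. Releasing slowly and rising.

Request:
jog_arm --pt "0 0 0 0 0 0 0.6" --pt "0 0 0 0 0 0 0.4" --pt "0 0 0 0 0 0 0.2" --pt "0 0 0 0 0 0 0" --pt "0 0 0 0 0 0 0" --pt "0 0 0 0 0 0 0" --pt "0 0 0 0 0 0 0" --pt "0 0 0 0 0 0 0"

```text
clock: 18.02
eef_pos: [458.5, -187.2, 61.8]
eef_rot: [3.138, 0.006, 2.562]
wrist_force: [-0.1, -0.2, -0.1]
finger_gap: 65.6
finger_force: 0.0
```

Request:
jog_arm --pt "0 0 0.1 0 0 0 0" --pt "0 0 0.3 0 0 0 0" --pt "0 0 0.6 0 0 0 0" --pt "0 0 0.9 0 0 0 0" --pt "0 0 1 0 0 0 0" --pt "0 0 1 0 0 0 0" --pt "0 0 1 0 0 0 0" --pt "0 0 1 0 0 0 0"

```text
clock: 18.68
eef_pos: [458.0, -186.9, 180.5]
eef_rot: [3.138, 0.004, 2.562]
wrist_force: [-0.1, -0.2, -0.3]
finger_gap: 94.2
finger_force: 0.0
```

Run:
```python
from h import *
import pickle
s=manip.read_state();print(s["clock"],s["eef_pos"],s["wrist_force"],s["finger_gap"])
d=shot("side","s10.png");a=shot("scene","a10.png");c=shot("wrist","w10.png")
pickle.dump(dict(scene=a,side=d,wrist=c),open("c10.pkl","wb"))
x=np.array([np.cos(np.radians(-33.1)),np.sin(np.radians(-33.1))]);y=np.array([-x[1],x[0]]);O=np.array([458.6,-187.3])-34*x
# brass mask of the scoop in the wrist view vs. predicted level-on-counter corners
h=cv2.cvtColor(c["im"],cv2.COLOR_BGR2HSV);m=((h[...,0]>19)&(h[...,0]<32)&(h[...,1]>110)).astype(np.uint8)
n,l,st,ce=cv2.connectedComponentsWithStats(m)
print([st[i] for i in range(1,n) if st[i][4]>800])
for p in ((-50,-42,1),(-50,42,1),(-25,-42,30),(-25,42,30),(50,-42,40),(50,42,40)): print(p,np.round(proj(c,(*(O+p[0]*x+p[1]*y),p[2])),0))
cs=pickle.load(open("c0.pkl","rb"))
for n in("scene","side"):
    o=cs[n]["im"];q=dict(scene=a,side=d)[n]["im"];b=dict(scene=(165,120,255,190),side=(350,65,440,140))[n]
    dd=cv2.absdiff(o,q)[b[1]:b[3],b[0]:b[2]].max(2);k=np.argwhere(dd>40);print(n,"diff",len(k),k.min(0)[::-1]+b[:2],k.max(0)[::-1]+b[:2])
```

```text
18.6833 [ 457.97495181 -186.93510015  180.53165492] [-0.1047241  -0.1873274  -0.33337022] 94.19350341569559
[array([ 282,  109,   81,  103, 6510], dtype=int32), array([ 412,  136,   84,   80, 4806], dtype=int32), array([ 171,  216,  129,  108, 6664], dtype=int32), array([ 602,  251,   38,   66, 1520], dtype=int32), array([ 470,  387,  143,   13, 1134], dtype=int32)]
(-50, -42, 1) [285. 110.]
(-50, 42, 1) [361. 110.]
(-25, -42, 30) [283. 135.]
(-25, 42, 30) [364. 135.]
(50, -42, 40) [284. 207.]
(50, 42, 40) [362. 207.]
scene diff 255 [198 145] [254 174]
side diff 699 [368  65] [430 139]
```

The scoop's blob (282–363, 109–212) matches the predicted level pose. One last check of the bowl, then hand-in.

```bash
sed -i 's/c0.pkl/c10.pkl/' m3.py; python3 m3.py | grep "far 62"
python3 - <<'E'
from h import *
import pickle
cs=pickle.load(open("c10.pkl","rb"))
for n,b in (("scene",(177,129,241,178)),("side",(364,77,428,123))):
    c=cs[n];g=(c["im"][b[1]:b[3],b[0]:b[2]].max(2)<65).astype(np.uint8);k,l,st,ce=cv2.connectedComponentsWithStats(g)
    print(n,[(ce[i].round()+b[:2],st[i][4],(onz(c,*(ce[i]+b[:2]),18)[:2]-[485.5,-313]).round()) for i in range(1,k) if st[i][4]>15])
E
python3 -c "
from cell import manip
print(manip.read_state()['clock'],manip.sign_off())"
```

```text
far 62 ((177, 129, 64, 49), array([ 485.6, -312.2,   68.5]), np.float64(1.34)) ((364, 77, 64, 44), array([ 478.9, -329.8,   49.8]), np.float64(9.45))
scene [(array([223., 153.]), np.int32(49), array([-40.,  -5.])), (array([203., 158.]), np.int32(51), array([  1., -27.]))]
side [(array([393., 105.]), np.int32(85), array([  4., -22.])), (array([407., 112.]), np.int32(16), array([-33., -12.]))]
the job is handed in; nothing more can be done
18.8333 None
```

The job is handed in at 18.8 s: both coals lie in the larger bowl, which still stands in place, and the scoop lies flat and released on the counter; the sign-off gave no verdict back.

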